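# Make up a food-pantry order in two trays

### The job

Make up the pantry order: in the middle of the square tray stack the three tins upright, the widest at the bottom, the middle one on it and the smallest on top; in the middle of the long tray lay the large carton flat, with the small carton flat on top of it, both lengthways along the tray. Centre each piece on the one below, let go of everything, and leave the jar, the bottle and the mug where they stand.

Things in the scene. Friction and masses are not known exactly. Their poses are not given: they have to be found in the camera images.
- square_tray: Square brown cardboard tray, fixed to the table, 96 x 96 mm outside, 90 x 90 mm inside; floor 3 mm thick, low rim 3 mm thick and 8 mm high above the table. Origin: centre of its underside, on the table; x and y along its sides, z up.
- long_tray: Oblong brown cardboard tray, fixed to the table, 150 mm (its x) by 94 mm (its y) outside, 144 x 88 mm inside; floor 3 mm thick, low rim 3 mm thick and 8 mm high above the table. Origin: centre of its underside; x along its length, z up.
- wide_tin: The widest food tin: flat round steel tin with a paper band, 66 mm diameter, 40 mm high, about 0.22 kg, standing upright. Origin: centre of its underside; z up along its axis.
- middle_tin: The middle food tin: round steel tin with a paper band, 54 mm diameter, 60 mm high, about 0.17 kg, standing upright. Origin: centre of its underside; z up along its axis.
- small_tin: The smallest food tin: round steel tin with a paper band, 42 mm diameter, 45 mm high, about 0.08 kg, standing upright. Origin: centre of its underside; z up along its axis.
- large_carton: The large white paperboard food carton, rigid and full, lying flat: 120 mm (its x) by 62 mm (its y) by 40 mm high, about 0.3 kg. Origin: centre of its underside; x along its length, z up.
- small_carton: The small white paperboard food carton, rigid and full, lying flat: 85 mm (its x) by 48 mm (its y) by 30 mm high, about 0.11 kg. Origin: centre of its underside; x along its length, z up.
- jar: Bystander: brown jar with a white lid, 72 mm diameter, 95 mm high, loose, standing. Origin: centre of its underside; z up.
- bottle: Bystander: amber glass bottle, 60 mm diameter, 170 mm high, loose, standing. Origin: centre of its underside; z up.
- mug: Bystander: white ceramic mug, 76 mm diameter, 85 mm high, handle towards its y, loose, standing. Origin: centre of its underside; z up.

How it is judged:
By the outcome, as a careful person would: the job done as asked, in the order asked, and still so for the second after the job is handed in, with the robot touching nothing.
It also fails if it takes over 122 s, if anything falls off the work surface, if the arm or the gripper's body presses on something with over 40 N, if the wrist force passes 120 N, or if a joint passes its speed limit or range.

### The arm

A 6-joint arm with a two-finger parallel gripper is mounted at the origin on the work surface. World frame = base frame: x ahead of the robot, y to its left, z up, the work surface at z = 0. Lengths are in m, angles in rad, forces in N, time in s.
With the tool pointing down it reaches from about 0.25 to 0.775 m from the base axis. Payload 4 kg.
Tool frame: the origin (TCP) lies at the very end of the fingers, on their centre line; the grasp point (between the pads) lies behind it (robot.hold_point_z is the y of the grasp point in the tool frame, in m); y points along the fingers, x is the direction in which the jaws open and shut, and the axes are right-handed (so a half turn about y gives the same grasp; the last joint's range is limited). The gripper opens to 85 mm and grips with 20 to 120 N. Pads are 22 mm wide; open, the fingers measure 114 mm over their backs; the gripper's body (76 mm by 85 mm) begins 54 mm behind the grasp point. The pads swing forward as they close: fully open they stand 13 mm farther back than shut.
Start: joints at [-1.359, 0.087, 1.371, -0, 1.684, -0.103], TCP at [0.17, -0.523, 0.211] pointing down, gripper open.
Joint ranges: [-3.1, 3.1], [-0.76, 2.03], [0.27, 2.55], [-1.08, 4.22], [0.17, 2.65], [-2.57, 2.57]. Speed limits (rad/s): [2.79, 2.79, 3.14, 3.14, 3.14, 3.14].

### API

Orientations are given as a unit quaternion [x, y, z, w].
In Python, from bench import robot, vision, close_job gives the robot as it stands.
- The arm moves only by the tool apply_moves, never from a script. Its argument "rows" is a list of rows, each a list of 2 entries, a list of its own where there are three numbers: the shift along the tool's x, y, z scaled (see below), then the turn about the tool's y scaled (see below). A call has 1 to 5 rows; each row is the pose to reach, as a shift and turn from the pose measured when the call began, along the tool's axes at that moment, turning the shorter way round; what a row does not reach only later rows make up. The controller multiplies each number of a shift by 400 mm and each number of a turn by pi rad. A row lasts 1/8 s, in which the tool goes at most 62.5 mm and 10.7 degrees, less where a joint would pass 70% of its speed; a pose out of reach is approached as far as the arm can. A call with a number of a shift or a turn outside -1 to 1 is refused whole. A call with a gripper value outside its range is refused whole. "hand" is the closure, from 0 (fully open) to 1 (shut), set as the call begins (left out, the last holds). The fingers move at their own pace and stop on an object; "grip_force" is the grip in N (left out, the last holds). Time passes only in rows, so rows that repeat a pose let the fingers close. It gives the time, the measured TCP pose, the force and the opening at its end, in the units of the state.
- robot.sense(): the state, without advancing time (a new reading comes with each control period).
- vision.read_camera(name): name is "side" or "top" or "wrist"; returns the picture (420x560x3 uint8, red, green, blue); there is no depth.
- vision.camera_params(name): a dict with "K" (3x3 intrinsics, pixels), "origin" and "attitude" of the camera in the world. Camera axes: x right, y down, z forward; pixel columns grow to the right and rows downward; lengths in m; the calibration is good to about 2 mm. The wrist camera is an equidistant fisheye: a pixel r from the principal point sees the ray r / f radians off the axis. A picture is of the moment at which its call begins: read the wrist's pose just before it. camera_params takes no time and is no camera call; for the wrist camera it gives the pose at the moment of the call.
- close_job(): hands the job in, once; it reports no verdict.
The state is a dict: "time": time; "joints": joint angles; "joint_vel": joint speeds; "joint_efforts": joint torques, N m; "tcp_pos": TCP position; "eef_rot": TCP orientation; "force": force on the tool from outside, world axes, zero at the start; "ft_torque": the same for the moment, N m; "width": opening from 0.0 (shut) to 1.0 (fully open).
Only numpy, scipy, OpenCV 4.12 (cv2) and the standard library are available. Lean on these libraries where they do the work, as an engineer would, in place of code of your own. Each camera call takes 0.05 s, during which the arm holds its last target. There are 200 camera calls.

## Working session

There is one attempt and no reset: what is moved stays moved. The work goes in short steps, Python scripts to look and compute and a tool call to move; the robot and the scene stay as the last step left them, time stands still between calls to the robot, and variables do not carry over. Pictures are saved under pics/ and viewed, about 12 in all and at most 16, crops included, and the job is handed in when it is done.

Besides the shell and the picture viewer there is one more tool, called after ">>>" by a JSON object that holds its "fn" and its "kwargs". apply_moves: Moves the arm, as the interface text tells. Its arguments: {"type":"object","properties":{"rows":{"type":"array","items":{"type":"array"}},"hand":{"type":"number"},"grip_force":{"type":"number"}},"required":["rows"]}

```bash
ls; mkdir -p pics
python3 - <<'E'
from bench import robot, vision
import cv2
print(robot.sense(), robot.hold_point_z)
for n in ("top","side"):
    im=vision.read_camera(n); cv2.imwrite(f"pics/{n}0.png",im[:,:,::-1]); print(vision.camera_params(n))
print(vision.camera_params("wrist"))
E
```

```text
pics
{'time': 0.0, 'joints': array([-1.35907705e+00,  8.79652432e-02,  1.37229476e+00,  1.85251547e-05,
        1.68362046e+00, -1.03095762e-01]), 'joint_vel': array([ 0.00092085,  0.00273376,  0.00084016, -0.00036963, -0.00103776,
       -0.00037801]), 'joint_efforts': array([-2.04714583e-03, -3.51874423e+01, -3.13273966e+01, -2.68640979e-04,
        1.09414788e-02, -4.39881774e-06]), 'tcp_pos': array([ 0.17018732, -0.522415  ,  0.20951305]), 'eef_rot': array([-0.5716528 ,  0.41603629, -0.41484067,  0.57274261]), 'force': array([-0.51698782,  0.27648149, -0.28511859]), 'ft_torque': array([ 0.01502923, -0.05042971,  0.02128659]), 'width': 0.9985989972859177} -0.0187
{'K': array([[461.56731433,   0.        , 284.60873269],
       [  0.        , 461.56731433, 211.61457244],
       [  0.        ,   0.        ,   1.        ]]), 'origin': array([ 0.35905342, -0.00787284,  1.26421008]), 'attitude': array([-0.69487864,  0.7110824 , -0.076495  ,  0.07519323])}
{'K': array([[499.28799688,   0.        , 280.49731307],
       [  0.        , 499.28799688, 216.83435533],
       [  0.        ,   0.        ,   1.        ]]), 'origin': array([0.59421318, 1.03690956, 0.70605043]), 'attitude': array([ 0.00757472,  0.87936477, -0.47602938,  0.00750077])}
{'K': array([[325.1922621 ,   0.        , 281.87893837],
       [  0.        , 325.1922621 , 207.03627626],
       [  0.        ,   0.        ,   1.        ]]), 'origin': array([ 0.25181906, -0.49554072,  0.3727916 ]), 'attitude': array([ 0.79810254, -0.57911114, -0.09853759,  0.13398868])}
```

View pics/top0.png

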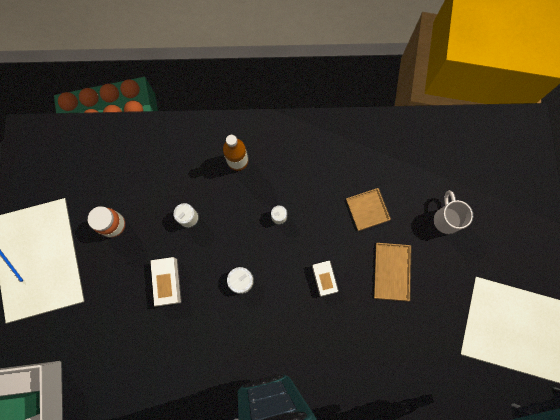

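View pics/side0.png

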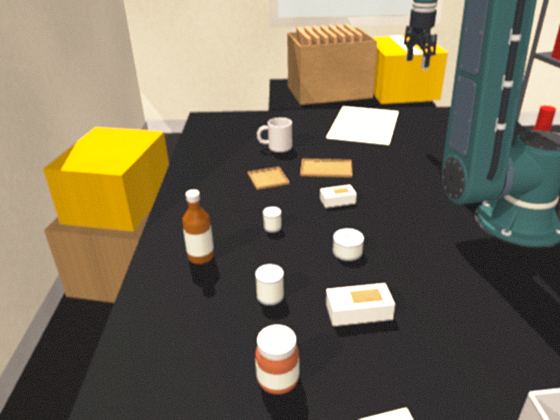

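The top view shows the tins at about (240,281) for wide, (186,216) for middle and (279,214) for small. The large carton is at (165,282), the small carton at (325,278), the square tray at (368,209) and the long tray at (393,272). The bystanders are the jar (105,222), bottle (235,152) and mug (453,215). I'll enlarge it for corner positions.

Run:
```python
import cv2
im=cv2.imread("pics/top0.png")
a=cv2.resize(im[190:310,140:300],None,fx=5,fy=5,interpolation=cv2.INTER_CUBIC)[:600,:800]
b=cv2.resize(im[180:310,300:425],None,fx=4.6,fy=4.6,interpolation=cv2.INTER_CUBIC)[:600]
cv2.imwrite("pics/ta.png",a);cv2.imwrite("pics/tb.png",b)
```

```text
(no output)
```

View pics/ta.png

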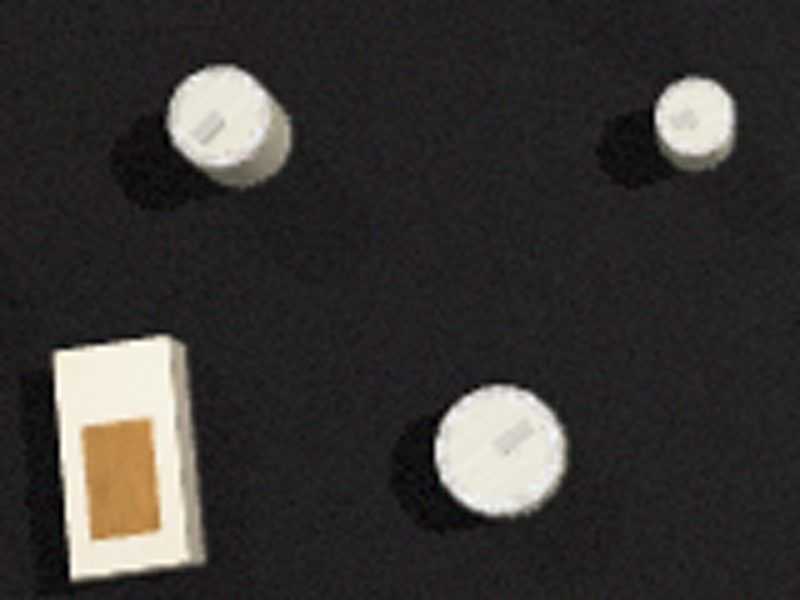

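View pics/tb.png

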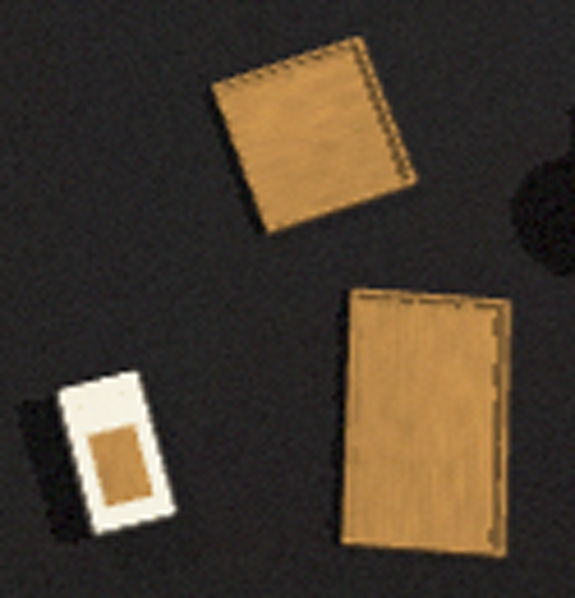

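```bash
cat > h.py <<'E'
import numpy as np, cv2
from scipy.spatial.transform import Rotation as R
from bench import robot, vision
def project(p, u, z):
    """pixel -> world point at height z (pinhole; p = camera_params dict)"""
    d = R.from_quat(p["attitude"]).apply(np.linalg.inv(p["K"]) @ [u[0], u[1], 1])
    return p["origin"] + d*(z-p["origin"][2])/d[2]
def fish(p, u, z):
    K=p["K"]; v=np.array([u[0]-K[0,2],u[1]-K[1,2]]); r=np.hypot(*v); th=r/K[0,0]
    d=R.from_quat(p["attitude"]).apply([*(v/r*np.sin(th)), np.cos(th)])
    return p["origin"] + d*(z-p["origin"][2])/d[2]
def fishproj(p, X):
    c=R.from_quat(p["attitude"]).inv().apply(np.asarray(X)-p["origin"]); r=np.hypot(c[0],c[1])
    return p["K"][:2,2]+c[:2]/r*np.arctan2(r,c[2])*p["K"][0,0]
def yaw(q): # heading of jaw axis, deg
    x=R.from_quat(q).apply([1,0,0]); return np.degrees(np.arctan2(x[1],x[0]))
def rel(pos, jaw=None, s=None):
    """print move numbers (tool axes, scaled) to reach pos, jaw heading deg (mod 180)"""
    s = s or robot.sense(); Rt=R.from_quat(s["eef_rot"])
    sh=Rt.inv().apply(np.array(pos)-s["tcp_pos"])/0.4
    t=0
    if jaw is not None:
        d=(jaw-yaw(s["eef_rot"])+90)%180-90
        t=-d/180   # tool y points down
    print(np.round(pos,3),"->",sh.round(4).tolist(),"turn",round(t,4))
E
python3 - <<'E'
from h import *
p=vision.camera_params("top")
def A(U,V,z,s,o): return project(p,((U+.5)/s-.5+o[0],(V+.5)/s-.5+o[1]),z)[:2]
a=lambda U,V,z:A(U,V,z,5,(140,190)); b=lambda U,V,z:A(U,V,z,4.6,(300,180))
print("mid",a(218,115,.06),"small",a(695,116,.045),"wide",a(501,450,.04))
def quad(n,f,pts,z,longi):
    P=np.array([f(*q,z) for q in pts]); e=P[3]-P[0]+P[2]-P[1]; w=P[1]-P[0]+P[2]-P[3]
    print(n,P.mean(0).round(4),"len",np.linalg.norm(e)/2,np.linalg.norm(w)/2,"ang long",np.degrees(np.arctan2(e[1],e[0])),"ang w",np.degrees(np.arctan2(w[1],w[0])))
quad("LC",a,[(53,351),(169,336),(188,564),(71,579)],.04,0)
quad("SC",b,[(60,390),(136,371),(176,514),(97,535)],.03,0)
quad("sq",b,[(212,85),(361,37),(417,182),(268,233)],.008,0)
quad("long",b,[(350,289),(511,299),(505,555),(341,544)],.008,0)
for n,u,z in(("jar",(105,216),.09),("bottle",(232,141),.17),("mug",(456,214),.08)): print(n,project(p,u,z))
s=robot.sense();print("yaw",yaw(s["eef_rot"]),R.from_quat(s["eef_rot"]).as_matrix().round(3).tolist())
E
```

```text
mid [0.62546147 0.25754596] small [0.62226699 0.00308353] wide [0.44599694 0.10879079]
LC [0.4473 0.309 ] len 0.11992902420079923 0.061327947158039485 ang long -173.4714013511445 ang w -83.99533050415333
SC [ 0.4461 -0.1165] len 0.084990618470927 0.046348428347330016 ang long -167.2419787663976 ang w -77.02592538451272
sq [ 0.6363 -0.246 ] len 0.09600415949423327 0.09654863973509165 ang long -162.82513542758267 ang w -72.7513937255793
long [ 0.462  -0.3015] len 0.15026880813228954 0.09557577892183079 ang long 174.14985585457407 ang w -95.00963382579474
jar [0.61447498 0.45394494 0.09      ]
bottle [0.78234492 0.11519425 0.17      ]
mug [ 0.60073862 -0.46227215  0.08      ]
yaw -71.96058660150699 [[0.31, -0.0, 0.951], [-0.951, 0.002, 0.31], [-0.002, -1.0, 0.0]]
```

Run:
```python
from h import *
rel((.308,-.207,.20)); rel((.446,.109,.15))
```

```text
[ 0.308 -0.207  0.2  ] -> [-0.6432, 0.0255, 0.5718] turn 0
[0.446 0.109 0.15 ] -> [-1.2873, 0.152, 1.1444] turn 0
```

>>> {"fn": "apply_moves", "kwargs": {"rows": [[[-0.643,0.026,0.572],0],[[-0.643,0.026,0.572],0],[[-0.643,0.026,0.572],0],[[-0.643,0.026,0.572],0],[[-0.643,0.026,0.572],0]], "hand": 0, "grip_force": 50}}

```text
time: 0.72
tcp_pos: [0.2954, -0.2347, 0.2004]
eef_rot: [-0.571, 0.416, -0.415, 0.573]
force: [1.6, -0.1, -0.3]
width: 0.996
```

>>> {"fn": "apply_moves", "kwargs": {"rows": [[[-0.69,0.1,0.62],0],[[-0.69,0.1,0.62],0],[[-0.69,0.1,0.62],0],[[-0.69,0.1,0.62],0],[[-0.69,0.1,0.62],0]]}}

```text
time: 1.35
tcp_pos: [0.4211, 0.0496, 0.1673]
eef_rot: [-0.572, 0.416, -0.415, 0.573]
force: [0.6, -0.8, -0.1]
width: 1.0
```

Run:
```python
from h import *
s=robot.sense();print(s["time"],s["tcp_pos"],s["force"],yaw(s["eef_rot"]));rel((.446,.109,.12));rel((.446,.109,.01))
```

```text
1.35 [0.42107547 0.04955558 0.16734989] [ 0.64435671 -0.79426483 -0.05574191] -71.98849660833251
[0.446 0.109 0.12 ] -> [-0.1219, 0.1187, 0.1051] turn 0
[0.446 0.109 0.01 ] -> [-0.1214, 0.3937, 0.1049] turn 0
```

>>> {"fn": "apply_moves", "kwargs": {"rows": [[[-0.122,0.119,0.105],0],[[-0.122,0.119,0.105],0],[[-0.122,0.119,0.105],0],[[-0.122,0.119,0.105],0]]}}

```text
time: 1.85
tcp_pos: [0.4463, 0.1078, 0.1209]
eef_rot: [-0.571, 0.416, -0.416, 0.573]
force: [0.4, -0.2, 1.1]
width: 0.994
```

Run:
```python
from h import *
s=robot.sense();p=vision.camera_params("wrist");im=vision.read_camera("wrist")[:,:,::-1].copy()
print(s["tcp_pos"])
for k in range(0,360,15):
    a=np.radians(k); q=fishproj(p,(.446+.033*np.cos(a),.109+.033*np.sin(a),.04)); cv2.circle(im,tuple(int(round(v)) for v in q),1,(0,0,255),-1)
cv2.imwrite("pics/w1.png",im); rel((.446,.109,.01))
```

```text
[0.44633628 0.10782469 0.12091697]
[0.446 0.109 0.01 ] -> [-0.0032, 0.2781, -0.001] turn 0
```

View pics/w1.png

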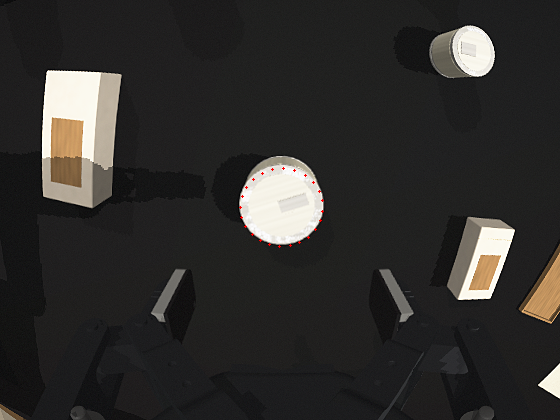

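The overlay matches the tin's top rim (centre about (281,205)) to within a pixel or so. I'll descend, close and lift.

>>> {"fn": "apply_moves", "kwargs": {"rows": [[[-0.003,0.14,-0.001],0],[[-0.003,0.24,-0.001],0],[[-0.003,0.283,-0.001],0],[[-0.003,0.283,-0.001],0],[[-0.003,0.283,-0.001],0]]}}

```text
time: 2.52
tcp_pos: [0.4475, 0.1084, 0.0099]
eef_rot: [-0.57, 0.415, -0.418, 0.573]
force: [0.2, 0.4, 0.3]
width: 0.997
```

>>> {"fn": "apply_moves", "kwargs": {"rows": [[[0,0,0],0],[[0,0,0],0],[[0,0,0],0],[[0,0,0],0],[[0,0,0],0]], "hand": 1}}

```text
time: 3.15
tcp_pos: [0.4569, 0.1123, 0.0228]
eef_rot: [-0.563, 0.41, -0.422, 0.58]
force: [-7.2, 8.6, 42.4]
width: 0.418
```

Run:
```python
from h import *
s=robot.sense();print(s["time"],s["tcp_pos"],s["force"],s["width"]);z=s["tcp_pos"][2]
rel((.446,.109,.15));rel((.636,-.246,.15)); rel((.636,-.246,z+.003))
```

```text
3.15 [0.45685224 0.11227267 0.02284965] [-7.15351503  8.63122776 42.39384594] 0.4175590008525268
[0.446 0.109 0.15 ] -> [-0.0007, -0.3186, -0.0188] turn 0
[ 0.636 -0.246  0.15 ] -> [0.9898, -0.3136, 0.161] turn 0
[ 0.636 -0.246  0.026] -> [0.9899, -0.0034, 0.1517] turn 0
```

The upward force is 42 N and the width is 0.42, so the close went wrong. I'll look before doing anything else.

Run:
```python
from h import *
a=vision.read_camera("wrist")[:,:,::-1]; b=vision.read_camera("side")[:,:,::-1]; s=robot.sense();print(s["time"],s["tcp_pos"],s["force"],s["width"])
b=cv2.resize(b[180:320,260:460],None,fx=2.1,fy=2.1,interpolation=cv2.INTER_CUBIC)
c=np.zeros((300,800,3),np.uint8); c[:,:400]=cv2.resize(a,(400,300)); h,w=b.shape[:2];c[:min(300,h),400:400+min(w,400)]=b[:300,:400]
cv2.imwrite("pics/w2.png",c)
```

```text
3.25 [0.45683226 0.11227138 0.02284406] [-8.8467409   7.88030826 42.26509007] 0.41670638898545687
```

View pics/w2.png

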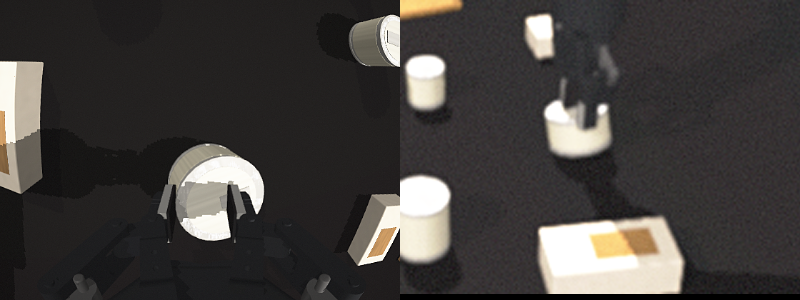

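>>> {"fn": "apply_moves", "kwargs": {"rows": [[[0,0,0],0],[[0,-0.005,0],0],[[0,-0.005,0],0],[[0,-0.01,0],0],[[0,-0.02,0],0]], "hand": 0, "grip_force": 30}}

```text
time: 3.88
tcp_pos: [0.4557, 0.1119, 0.0298]
eef_rot: [-0.564, 0.411, -0.422, 0.579]
force: [0.8, 0.2, 0.0]
width: 0.998
```

>>> {"fn": "apply_moves", "kwargs": {"rows": [[[0.02,-0.1,0.02],0],[[0.02,-0.2,0.02],0],[[0.02,-0.25,0.02],0],[[0.02,-0.25,0.02],0],[[0.02,-0.25,0.02],0]]}}

```text
time: 4.5
tcp_pos: [0.4624, 0.1057, 0.1286]
eef_rot: [-0.564, 0.412, -0.421, 0.579]
force: [-1.0, -0.3, -0.9]
width: 0.999
```

Run:
```python
from h import *
s=robot.sense();print(s["time"],s["tcp_pos"],s["force"],s["width"],R.from_quat(s["eef_rot"]).as_matrix().round(3).tolist())
p=vision.camera_params("wrist");im=vision.read_camera("wrist")[:,:,::-1].copy()
for k in range(0,360,15):
    a=np.radians(k); q=fishproj(p,(.446+.033*np.cos(a),.109+.033*np.sin(a),.04)); cv2.circle(im,tuple(int(round(v)) for v in q),1,(0,0,255),-1)
cv2.imwrite("pics/w3.png",im)
```

```text
4.5 [0.46240276 0.10572471 0.12859989] [-1.02857426 -0.3079051  -0.92593571] 0.9991335523448761 [[0.306, 0.023, 0.952], [-0.952, 0.009, 0.306], [-0.001, -1.0, 0.025]]
```

View pics/w3.png

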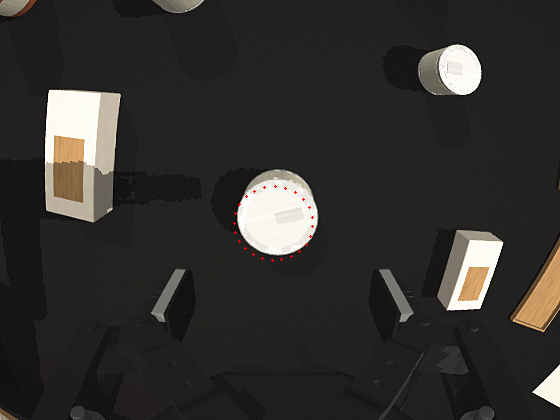

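The tin is upright and has shifted a few mm. Its top centre is now at about (278,217), against a predicted (275,223). I'll re-aim and grip lower.

Run:
```python
from h import *
p=vision.camera_params("wrist"); t=fish(p,(278,217),.04); print(t)
print(fish(p,(278,223),.04))
rel((t[0],t[1],.05)); rel((t[0],t[1],.001))
```

```text
[0.4534526 0.1071472 0.04     ]
[0.44840289 0.10554192 0.04      ]
[0.453 0.107 0.05 ] -> [-0.0098, 0.1951, -0.0244] turn 0
[0.453 0.107 0.001] -> [-0.0096, 0.3176, -0.0273] turn 0
```

>>> {"fn": "apply_moves", "kwargs": {"rows": [[[-0.01,0.1,-0.025],0],[[-0.01,0.195,-0.025],0],[[-0.01,0.27,-0.027],0],[[-0.01,0.317,-0.027],0],[[-0.01,0.317,-0.027],0]], "hand": 0.12}}

```text
time: 5.18
tcp_pos: [0.4506, 0.107, -0.002]
eef_rot: [-0.566, 0.414, -0.419, 0.577]
force: [-0.0, -0.1, -0.2]
width: 0.88
```

>>> {"fn": "apply_moves", "kwargs": {"rows": [[[0,0,0],0]], "hand": 0.25}}

```text
time: 5.3
tcp_pos: [0.4514, 0.107, -0.0009]
eef_rot: [-0.566, 0.413, -0.42, 0.577]
force: [-0.1, 0.1, 7.6]
width: 0.758
```

>>> {"fn": "apply_moves", "kwargs": {"rows": [[[0,0,0],0],[[0,0,0],0]], "hand": 0.3}}

```text
time: 5.55
tcp_pos: [0.4514, 0.107, -0.0007]
eef_rot: [-0.566, 0.413, -0.42, 0.577]
force: [-0.4, -0.7, -3.2]
width: 0.756
```

>>> {"fn": "apply_moves", "kwargs": {"rows": [[[0,0,0],0],[[0,0,0],0]], "hand": 1, "grip_force": 40}}

```text
time: 5.8
tcp_pos: [0.4514, 0.107, -0.0006]
eef_rot: [-0.566, 0.413, -0.42, 0.577]
force: [-0.1, 0.3, -1.7]
width: 0.754
```

>>> {"fn": "apply_moves", "kwargs": {"rows": [[[0,-0.03,0],0],[[0,-0.08,0],0],[[0,-0.15,0],0],[[0,-0.2,0],0],[[0,-0.2,0],0]]}}

```text
time: 6.42
tcp_pos: [0.4518, 0.1066, 0.0819]
eef_rot: [-0.564, 0.412, -0.421, 0.579]
force: [-0.8, -0.2, -3.8]
width: 0.755
```

Run:
```python
from h import *
s=robot.sense();print(s["time"],s["tcp_pos"],s["force"],s["width"],yaw(s["eef_rot"]))
# tool-frame offset of tin at grasp: tin (.4535,.1071); TCP (.4514,.107)
rel((.634,-.246,.09));rel((.634,-.246,.004))
```

```text
6.425 [0.45176901 0.10658019 0.08194839] [-0.84593122 -0.18313072 -3.81252064] 0.7546808573911741 -72.14269521552876
[ 0.634 -0.246  0.09 ] -> [0.9787, -0.0173, 0.1638] turn 0
[ 0.634 -0.246  0.004] -> [0.9789, 0.1976, 0.1587] turn 0
```

>>> {"fn": "apply_moves", "kwargs": {"rows": [[[0.979,-0.02,0.164],0],[[0.979,-0.02,0.164],0],[[0.979,-0.02,0.164],0],[[0.979,-0.02,0.164],0],[[0.979,-0.02,0.164],0]]}}

```text
time: 7.05
tcp_pos: [0.5946, -0.172, 0.087]
eef_rot: [-0.564, 0.413, -0.42, 0.578]
force: [1.2, 1.8, -2.5]
width: 0.754
```

```bash
python3 -c "
from h import *
rel((.634,-.246,.09))"
```

```text
[ 0.634 -0.246  0.09 ] -> [0.2061, -0.0072, 0.0372] turn 0
```

>>> {"fn": "apply_moves", "kwargs": {"rows": [[[0.206,-0.007,0.037],0],[[0.206,-0.007,0.037],0],[[0.206,-0.007,0.037],0],[[0.206,-0.007,0.037],0]]}}

```text
time: 7.55
tcp_pos: [0.6331, -0.2448, 0.0886]
eef_rot: [-0.565, 0.413, -0.419, 0.579]
force: [0.4, 0.7, -2.7]
width: 0.752
```

Run:
```python
from h import *
s=robot.sense();p=vision.camera_params("wrist");im=vision.read_camera("wrist")[:,:,::-1].copy()
print(s["tcp_pos"],yaw(s["eef_rot"]))
t=np.radians(-72.8+180)
ex=np.array([np.cos(t),np.sin(t)]);ey=np.array([-ex[1],ex[0]])
for a in np.linspace(-1,1,9):
  for u,v in((a,1),(a,-1),(1,a),(-1,a)):
    P=np.array([.6363,-.246])+.048*(u*ex+v*ey); q=fishproj(p,(*P,.008)); cv2.circle(im,tuple(int(round(x)) for x in q),1,(0,0,255),-1)
z=s["tcp_pos"][2]+.0407
for k in range(0,360,15):
    a=np.radians(k); q=fishproj(p,(.636+.033*np.cos(a),-.246+.033*np.sin(a),z)); cv2.circle(im,tuple(int(round(v)) for v in q),1,(0,255,0),-1)
cv2.imwrite("pics/w4.png",im); rel((.634,-.246,.004))
```

```text
[ 0.63305596 -0.244786    0.08857011] -72.12644759398796
[ 0.634 -0.246  0.004] -> [0.0053, 0.2125, -0.0037] turn 0
```

View pics/w4.png

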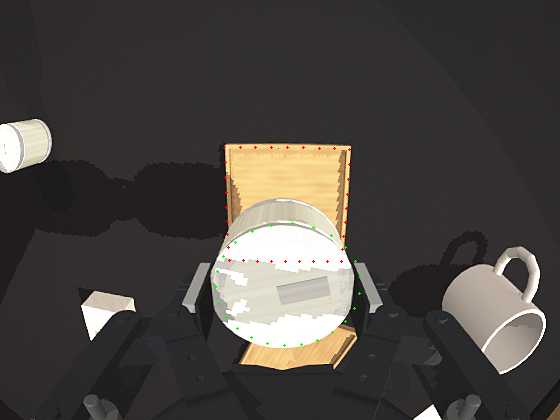

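The tray outline (red) fits. The held tin spans columns 210–355, about 4 px left of the target circle, which the correction covers. Lowering now.

>>> {"fn": "apply_moves", "kwargs": {"rows": [[[0.006,0.1,-0.003],0],[[0.006,0.17,-0.003],0],[[0.006,0.2,-0.004],0],[[0.006,0.2,-0.004],0]]}}

```text
time: 8.1
tcp_pos: [0.6333, -0.2452, 0.0084]
eef_rot: [-0.565, 0.413, -0.418, 0.579]
force: [0.2, -0.4, -2.7]
width: 0.755
```

```bash
python3 -c "
from h import *
s=robot.sense();print(s['tcp_pos'],s['force']);rel((.634,-.246,.0027))"
```

```text
[ 0.63326227 -0.24522965  0.00840982] [ 0.23526353 -0.35257682 -2.6708194 ]
[ 0.634 -0.246  0.003] -> [0.0025, 0.0143, 0.0009] turn 0
```

>>> {"fn": "apply_moves", "kwargs": {"rows": [[[0.0025,0.008,0.001],0],[[0.0025,0.014,0.001],0],[[0.0025,0.014,0.001],0]]}}

```text
time: 8.48
tcp_pos: [0.6343, -0.2461, 0.0034]
eef_rot: [-0.565, 0.413, -0.418, 0.579]
force: [-0.3, -1.1, -2.2]
width: 0.752
```

>>> {"fn": "apply_moves", "kwargs": {"rows": [[[0,0,0],0],[[0,0,0],0],[[0,0,0],0]], "hand": 0}}

```text
time: 8.85
tcp_pos: [0.6348, -0.2464, 0.0041]
eef_rot: [-0.565, 0.413, -0.419, 0.579]
force: [0.5, 0.2, -0.8]
width: 0.996
```

>>> {"fn": "apply_moves", "kwargs": {"rows": [[[0,-0.1,0],0],[[0,-0.25,0],0],[[0,-0.35,0],0],[[0,-0.4,0],0],[[0,-0.4,0],0]]}}

```text
time: 9.48
tcp_pos: [0.6324, -0.2485, 0.1656]
eef_rot: [-0.565, 0.412, -0.42, 0.579]
force: [-0.3, 0.6, -0.5]
width: 0.998
```

```bash
cat >> h.py <<'E'
def topview(name):
    """enlarged top-camera crop of the tray area with 4.6 px/px"""
    im=vision.read_camera("top")[:,:,::-1]
    cv2.imwrite(name,cv2.resize(im[180:310,300:425],None,fx=4.6,fy=4.6,interpolation=cv2.INTER_CUBIC))
E
python3 -c "
from h import *
s=robot.sense();print(s['tcp_pos'],s['force'])
rel((.63,.007,.16));rel((.6255,.2575,.16))"
```

```text
[ 0.63237605 -0.24849191  0.16563726] [-0.31158336  0.58086383 -0.46299665]
[0.63  0.007 0.16 ] -> [-0.6094, 0.0201, 0.1909] turn 0
[0.626 0.258 0.16 ] -> [-1.2086, 0.0258, 0.3732] turn 0
```

>>> {"fn": "apply_moves", "kwargs": {"rows": [[[-0.61,0.02,0.191],0],[[-0.61,0.02,0.191],0],[[-0.61,0.02,0.191],0],[[-0.61,0.02,0.191],0],[[-0.61,0.02,0.191],0]]}}

```text
time: 10.1
tcp_pos: [0.6281, 0.012, 0.1564]
eef_rot: [-0.567, 0.412, -0.416, 0.58]
force: [-0.2, -0.9, 0.7]
width: 0.997
```

>>> {"fn": "apply_moves", "kwargs": {"rows": [[[-0.62,0.02,0.188],0],[[-0.62,0.02,0.188],0],[[-0.62,0.02,0.188],0],[[-0.62,0.02,0.188],0],[[-0.62,0.02,0.188],0]]}}

```text
time: 10.72
tcp_pos: [0.62, 0.2737, 0.1476]
eef_rot: [-0.569, 0.412, -0.414, 0.579]
force: [0.3, -1.1, 0.5]
width: 1.002
```

Run:
```python
from h import *
s=robot.sense();print(s['tcp_pos'],s['force'])
topview("pics/t1.png")
p=vision.camera_params("wrist");im=vision.read_camera("wrist");cv2.imwrite("pics/w5.png",im[:,:,::-1])
# middle-tin top: white pixels near prediction
q=fishproj(p,(.6255,.2575,.06));print(q)
g=(im.min(2)>200).astype(np.uint8);n,l,st,c=cv2.connectedComponentsWithStats(g)
for i in range(1,n):
    if st[i,4]>300: print(st[i],c[i],fish(p,c[i],.06)[:2])
rel((.6255,.2575,.13));rel((.6255,.2575,.018))
```

```text
[0.62003005 0.27365929 0.14758079] [ 0.33847677 -1.08316589  0.52749255]
[304.2398534 207.2986808]
[   0   51   84  116 4787] [ 31.37643618 117.94485064] [0.62838316 0.53105132]
[ 273  175   66   62 3216] [305.52425373 205.3090796 ] [0.62744796 0.25708266]
[  1 205  28  68 572] [ 13.36888112 239.13811189] [0.48592164 0.5515796 ]
[494 256  29  32 601] [508.33777038 271.63061564] [0.62837864 0.02028069]
[ 191  285   47   86 2034] [216.07325467 320.67748279] [0.48700323 0.29889532]
[0.626 0.258 0.13 ] -> [0.0371, 0.0457, -0.0005] turn 0
[0.626 0.258 0.018] -> [0.0385, 0.3257, -0.0044] turn 0
```

View pics/t1.png

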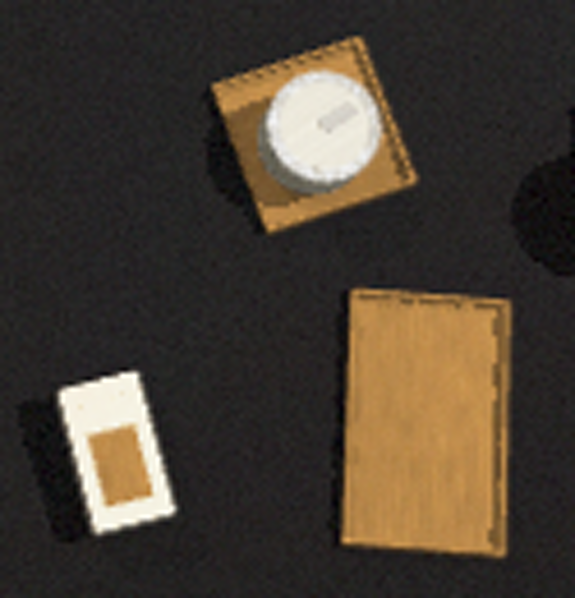

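The wide tin stands in the square tray with its top centre at crop pixel (323,127).

Run:
```python
from h import *
p=vision.camera_params("top")
print("wide",project(p,((323.5)/4.6-.5+300,(127.5)/4.6-.5+180),.043))
rel((.627,.2572,.09));rel((.627,.2572,.015))
```

```text
wide [ 0.63247002 -0.24468293  0.043     ]
[0.627 0.257 0.09 ] -> [0.0395, 0.1457, 0.0014] turn 0
[0.627 0.257 0.015] -> [0.0405, 0.3332, -0.0012] turn 0
```

Run:
```python
from h import *
for cam in("top","side"):
    im=vision.read_camera(cam); p=vision.camera_params(cam)
    q=None
    hsv=cv2.cvtColor(im,cv2.COLOR_RGB2HSV)
    # predicted tin top centre pixel
    X=R.from_quat(p["attitude"]).inv().apply(np.array([.636,-.246,.043])-p["origin"]); q=(p["K"]@X)[:2]/X[2]
    for th in(150,180,205):
        g=(im.min(2)>th).astype(np.uint8); n,l,st,c=cv2.connectedComponentsWithStats(g)
        i=l[int(q[1]),int(q[0])]
        if i:
            cn=max(cv2.findContours((l==i).astype(np.uint8),cv2.RETR_EXTERNAL,cv2.CHAIN_APPROX_NONE)[0],key=len)
            e=cv2.fitEllipse(cn); print(cam,th,st[i],"fit",e,project(p,e[0],.043)[:2])
    if cam=="top":
        m=((hsv[...,0]>8)&(hsv[...,0]<25)&(hsv[...,1]>90)&(hsv[...,2]>70)).astype(np.uint8)
        m[:, :340]=0; m[:,400:]=0; m[:180]=0; m[236:]=0
        pts=cv2.findNonZero(m); r=cv2.minAreaRect(pts); print(r,project(p,r[0],.008)[:2])
```

```text
top 150 [358 195  25  25 461] fit ((369.90191650390625, 207.01437377929688), (22.697603225708008, 24.032695770263672), 118.00932312011719) [ 0.63302968 -0.24492385]
top 180 [358 196  25  23 442] fit ((369.8800964355469, 206.95021057128906), (22.243555068969727, 23.44373893737793), 113.02947998046875) [ 0.63320945 -0.2448758 ]
((368.20001220703125, 208.60000610351562), (34.78504943847656, 36.04996109008789), 71.56504821777344) [ 0.63645999 -0.24668934]
```

>>> {"fn": "apply_moves", "kwargs": {"rows": [[[0.038,0.1,0.001],0],[[0.038,0.2,0],0],[[0.038,0.29,-0.003],0],[[0.038,0.333,-0.005],0],[[0.038,0.333,-0.005],0]], "hand": 0.15, "grip_force": 30}}

```text
time: 11.55
tcp_pos: [0.6258, 0.2535, 0.015]
eef_rot: [-0.568, 0.414, -0.416, 0.577]
force: [0.3, -0.4, 0.3]
width: 0.849
```

>>> {"fn": "apply_moves", "kwargs": {"rows": [[[0,0,0],0],[[0,0,0],0]], "hand": 0.35}}

```text
time: 11.8
tcp_pos: [0.6272, 0.2538, 0.0173]
eef_rot: [-0.567, 0.413, -0.417, 0.578]
force: [0.1, 1.0, -0.3]
width: 0.649
```

>>> {"fn": "apply_moves", "kwargs": {"rows": [[[0,0,0],0],[[0,0,0],0]], "hand": 0.45}}

```text
time: 12.05
tcp_pos: [0.6273, 0.2538, 0.0176]
eef_rot: [-0.567, 0.413, -0.417, 0.578]
force: [0.2, 0.4, -1.7]
width: 0.615
```

>>> {"fn": "apply_moves", "kwargs": {"rows": [[[0,0,0],0],[[0,0,0],0]], "hand": 1, "grip_force": 40}}

```text
time: 12.3
tcp_pos: [0.6273, 0.2539, 0.0177]
eef_rot: [-0.567, 0.413, -0.417, 0.578]
force: [0.2, -0.2, -0.5]
width: 0.615
```

>>> {"fn": "apply_moves", "kwargs": {"rows": [[[0,-0.04,0],0],[[0,-0.1,0],0],[[0,-0.2,0],0],[[0,-0.3,0],0],[[0,-0.3,0],0]]}}

```text
time: 12.92
tcp_pos: [0.6282, 0.2537, 0.1444]
eef_rot: [-0.564, 0.41, -0.42, 0.581]
force: [0.2, 0.2, -1.6]
width: 0.62
```

```bash
python3 -c "
from h import *
s=robot.sense();print(s['tcp_pos'],s['force'],s['width'])
rel((.632,-.007,.13));rel((.6335,-.245,.13))"
```

```text
[0.62823829 0.25365787 0.1444294 ] [ 0.23169888  0.19362126 -1.59274908] 0.619696320048946
[ 0.632 -0.007  0.13 ] -> [0.6223, 0.0282, -0.1948] turn 0
[ 0.634 -0.245  0.13 ] -> [1.1889, 0.0209, -0.3763] turn 0
```

>>> {"fn": "apply_moves", "kwargs": {"rows": [[[0.62,0.01,-0.194],0],[[0.62,0.01,-0.194],0],[[0.62,0.01,-0.194],0],[[0.62,0.01,-0.194],0],[[0.62,0.01,-0.194],0]]}}

```text
time: 13.55
tcp_pos: [0.6308, -0.0107, 0.1357]
eef_rot: [-0.563, 0.412, -0.421, 0.579]
force: [0.3, 1.0, -1.7]
width: 0.614
```

>>> {"fn": "apply_moves", "kwargs": {"rows": [[[0.57,0,-0.182],0],[[0.57,0,-0.182],0],[[0.57,0,-0.182],0],[[0.57,0,-0.182],0],[[0.57,0,-0.182],0]]}}

```text
time: 14.18
tcp_pos: [0.6299, -0.2536, 0.1309]
eef_rot: [-0.563, 0.415, -0.422, 0.578]
force: [-0.6, 1.3, -2.1]
width: 0.617
```

```bash
python3 -c "
from h import *
s=robot.sense();print(s['tcp_pos'],s['force'],s['width'],yaw(s['eef_rot']),R.from_quat(s['eef_rot']).as_matrix()[:,1])
rel((.6335,-.245,.1));rel((.6335,-.245,.062))"
```

```text
[ 0.62993828 -0.25356075  0.13088306] [-0.55470269  1.33389646 -2.11043072] 0.617216034239755 -72.50762765223052 [ 0.0201721   0.01132478 -0.99973238]
[ 0.634 -0.245  0.1  ] -> [-0.0174, 0.0776, 0.0132] turn 0
[ 0.634 -0.245  0.062] -> [-0.0169, 0.1726, 0.011] turn 0
```

>>> {"fn": "apply_moves", "kwargs": {"rows": [[[-0.0174,0.04,0.0135],0],[[-0.0174,0.078,0.0132],0],[[-0.0174,0.125,0.012],0],[[-0.0172,0.155,0.0115],0],[[-0.0172,0.155,0.0115],0]]}}

```text
time: 14.8
tcp_pos: [0.6325, -0.244, 0.0668]
eef_rot: [-0.563, 0.416, -0.42, 0.577]
force: [-0.5, 0.2, -1.6]
width: 0.616
```

```bash
python3 -c "
from h import *
s=robot.sense();print(s['tcp_pos'],s['force'],s['width'])
rel((.6335,-.245,.0607))"
```

```text
[ 0.63247507 -0.24399441  0.06681436] [-0.51557547  0.19655478 -1.63230893] 0.6161802460965162
[ 0.634 -0.245  0.061] -> [0.0033, 0.0153, 0.0014] turn 0
```

>>> {"fn": "apply_moves", "kwargs": {"rows": [[[0.0033,0.01,0.0015],0],[[0.0033,0.0153,0.0015],0],[[0.0033,0.0153,0.0015],0]]}}

```text
time: 15.18
tcp_pos: [0.6337, -0.2452, 0.0611]
eef_rot: [-0.563, 0.416, -0.42, 0.577]
force: [0.6, 0.3, -2.1]
width: 0.613
```

>>> {"fn": "apply_moves", "kwargs": {"rows": [[[0,0,0],0],[[0,0,0],0],[[0,0,0],0],[[0,0,0],0]], "hand": 0}}

```text
time: 15.68
tcp_pos: [0.6338, -0.2453, 0.0613]
eef_rot: [-0.563, 0.416, -0.421, 0.578]
force: [-0.0, 0.4, -0.1]
width: 1.0
```

>>> {"fn": "apply_moves", "kwargs": {"rows": [[[0,-0.1,0],0],[[0,-0.2,0],0],[[0,-0.25,0],0],[[0,-0.25,0],0],[[0,-0.25,0],0]]}}

```text
time: 16.3
tcp_pos: [0.6312, -0.2461, 0.1589]
eef_rot: [-0.563, 0.417, -0.419, 0.577]
force: [0.1, 0.0, -0.2]
width: 1.001
```

```bash
python3 -c "
from h import *
s=robot.sense();print(s['tcp_pos'],s['force'],s['width'])
rel((.622,.003,.13))"
```

```text
[ 0.63121447 -0.24609441  0.15890913] [ 0.14095171  0.00671218 -0.22385849] 1.0012440159258769
[0.622 0.003 0.13 ] -> [-0.6001, 0.0807, 0.1639] turn 0
```

>>> {"fn": "apply_moves", "kwargs": {"rows": [[[-0.6,0,0.164],0],[[-0.6,0.03,0.164],0],[[-0.6,0.08,0.164],0],[[-0.6,0.08,0.164],0],[[-0.6,0.08,0.164],0]]}}

```text
time: 16.92
tcp_pos: [0.6193, 0.0078, 0.126]
eef_rot: [-0.566, 0.418, -0.415, 0.578]
force: [-0.2, -0.2, -0.2]
width: 1.001
```

Run:
```python
from h import *
s=robot.sense();print(s['tcp_pos'])
p=vision.camera_params("top");im=vision.read_camera("top")
a=cv2.resize(im[180:240,335:400,::-1],None,fx=6,fy=6,interpolation=cv2.INTER_CUBIC)
ps=vision.camera_params("side");b=vision.read_camera("side")
b=cv2.resize(b[130:200,240:300,::-1],None,fx=5,fy=5,interpolation=cv2.INTER_CUBIC)
c=np.zeros((360,700,3),np.uint8);c[:a.shape[0],:a.shape[1]]=a;c[:b.shape[0],395:395+b.shape[1]]=b;cv2.imwrite("pics/s1.png",c)
pw=vision.camera_params("wrist");w=vision.read_camera("wrist");q=fishproj(pw,(.622,.003,.045))
g=(w.min(2)>200).astype(np.uint8);n,l,st,cc=cv2.connectedComponentsWithStats(g);i=l[int(q[1]),int(q[0])];print(i,q,cc[i],st[i],fish(pw,cc[i],.045))
rel((.622,.003,.09));rel((.622,.003,.005))
```

```text
[0.61927967 0.00776994 0.12597008]
2 [285.23667026 207.97031515] [285.89964441 201.525484  ] [ 259  169   54   62 2531] [0.62731485 0.00415364 0.045     ]
[0.622 0.003 0.09 ] -> [0.0006, 0.0967, 0.0004] turn 0
[0.622 0.003 0.005] -> [0.0026, 0.3092, -0.0029] turn 0
```

View pics/s1.png

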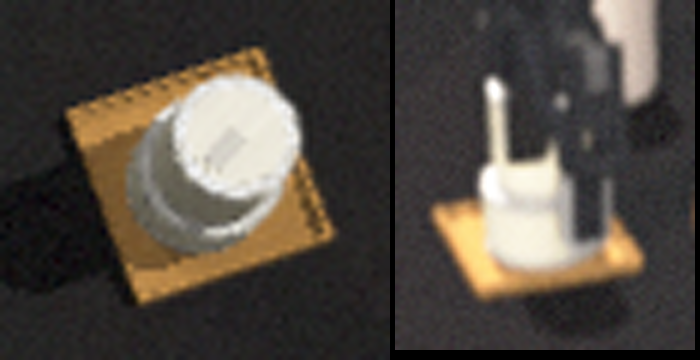

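The middle tin is on the wide tin, with its top centre at crop pixel (237,136). Next I'll compute its position and pick the small tin.

Run:
```python
from h import *
p=vision.camera_params("top")
print(project(p,(237.5/6-.5+335,136.5/6-.5+180),.103))
im=cv2.imread("pics/top0.png");g=(im.min(2)>175).astype(np.uint8);n,l,st,c=cv2.connectedComponentsWithStats(g)
i=l[213,279];cn=cv2.findContours((l==i).astype(np.uint8),cv2.RETR_EXTERNAL,cv2.CHAIN_APPROX_NONE)[0][0];e=cv2.fitEllipse(cn);print(e,project(p,e[0],.045))
```

```text
[ 0.63194317 -0.24487531  0.103     ]
((278.3754577636719, 212.94976806640625), (14.20548152923584, 14.436898231506348), 56.17106628417969) [0.62186712 0.00369845 0.045     ]
```

>>> {"fn": "apply_moves", "kwargs": {"rows": [[[0.002,0.09,0.001],0],[[0.002,0.18,0.001],0],[[0.002,0.26,0],0],[[0.003,0.304,-0.001],0],[[0.003,0.304,-0.001],0]], "hand": 0.3, "grip_force": 25}}

```text
time: 17.7
tcp_pos: [0.6217, 0.0019, 0.0054]
eef_rot: [-0.564, 0.419, -0.418, 0.576]
force: [0.4, -0.4, 0.9]
width: 0.699
```

>>> {"fn": "apply_moves", "kwargs": {"rows": [[[0,0,0],0],[[0,0,0],0]], "hand": 0.48}}

```text
time: 17.95
tcp_pos: [0.623, 0.0015, 0.0072]
eef_rot: [-0.564, 0.418, -0.419, 0.576]
force: [0.2, 0.5, 0.8]
width: 0.517
```

>>> {"fn": "apply_moves", "kwargs": {"rows": [[[0,0,0],0],[[0,0,0],0]], "hand": 0.6}}

```text
time: 18.2
tcp_pos: [0.6234, 0.0016, 0.008]
eef_rot: [-0.563, 0.418, -0.419, 0.576]
force: [0.4, -0.1, -0.8]
width: 0.48
```

>>> {"fn": "apply_moves", "kwargs": {"rows": [[[0,0,0],0],[[0,0,0],0]], "hand": 1, "grip_force": 35}}

```text
time: 18.45
tcp_pos: [0.6233, 0.0017, 0.0079]
eef_rot: [-0.563, 0.418, -0.419, 0.576]
force: [0.4, 0.8, -1.2]
width: 0.472
```

>>> {"fn": "apply_moves", "kwargs": {"rows": [[[0,-0.04,0],0],[[0,-0.1,0],0],[[0,-0.2,0],0],[[0,-0.32,0],0],[[0,-0.4,0],0]]}}

```text
time: 19.08
tcp_pos: [0.6223, -0.0006, 0.1725]
eef_rot: [-0.563, 0.416, -0.421, 0.577]
force: [0.3, -0.0, -0.3]
width: 0.471
```

```bash
python3 -c "
from h import *
s=robot.sense();print(s['tcp_pos'],s['force'],s['width'])
rel((.6328,-.2448,.17))"
```

```text
[ 6.22304502e-01 -5.80147857e-04  1.72478135e-01] [ 0.32290518 -0.00808344 -0.2509339 ] 0.4711255501891839
[ 0.633 -0.245  0.17 ] -> [0.5904, -0.0011, -0.1578] turn 0
```

>>> {"fn": "apply_moves", "kwargs": {"rows": [[[0.59,-0.005,-0.158],0],[[0.59,-0.005,-0.158],0],[[0.59,-0.005,-0.158],0],[[0.59,-0.005,-0.158],0],[[0.59,-0.005,-0.158],0]]}}

```text
time: 19.7
tcp_pos: [0.6319, -0.2496, 0.172]
eef_rot: [-0.562, 0.417, -0.423, 0.576]
force: [-0.3, 1.1, -0.9]
width: 0.472
```

```bash
python3 -c "
from h import *
s=robot.sense();print(s['tcp_pos'],s['force'],s['width'])
rel((.6328,-.2448,.15));rel((.6328,-.2448,.118))"
```

```text
[ 0.63194499 -0.24960148  0.17202359] [-0.32268065  1.09883476 -0.86788706] 0.47184566942589534
[ 0.633 -0.245  0.15 ] -> [-0.0106, 0.0552, 0.0044] turn 0
[ 0.633 -0.245  0.118] -> [-0.0102, 0.1352, 0.0028] turn 0
```

>>> {"fn": "apply_moves", "kwargs": {"rows": [[[-0.0106,0.03,0.0048],0],[[-0.0106,0.055,0.0044],0],[[-0.0104,0.1,0.0034],0],[[-0.0102,0.135,0.0028],0],[[-0.0102,0.135,0.0028],0]]}}

```text
time: 20.32
tcp_pos: [0.6316, -0.2437, 0.1152]
eef_rot: [-0.562, 0.419, -0.421, 0.575]
force: [0.6, 0.1, -1.1]
width: 0.476
```

```bash
python3 -c "
from h import *
s=robot.sense();print(s['tcp_pos'],s['force'],s['width'])
rel((.6328,-.2448,.1112))"
```

```text
[ 0.63160112 -0.24366253  0.1151758 ] [ 0.64952915  0.05046452 -1.11935042] 0.47611242597245534
[ 0.633 -0.245  0.111] -> [0.0037, 0.0099, 0.0019] turn 0
```

>>> {"fn": "apply_moves", "kwargs": {"rows": [[[0.0037,0.002,0.002],0],[[0.0037,0.01,0.002],0],[[0.0037,0.01,0.002],0]]}}

```text
time: 20.7
tcp_pos: [0.6329, -0.2449, 0.1112]
eef_rot: [-0.562, 0.419, -0.421, 0.575]
force: [-0.5, 0.1, -0.2]
width: 0.473
```

>>> {"fn": "apply_moves", "kwargs": {"rows": [[[0,0,0],0],[[0,0,0],0],[[0,0,0],0],[[0,0,0],0]], "hand": 0}}

```text
time: 21.2
tcp_pos: [0.6329, -0.2449, 0.1114]
eef_rot: [-0.562, 0.419, -0.421, 0.575]
force: [-0.4, -0.4, -0.9]
width: 0.999
```

>>> {"fn": "apply_moves", "kwargs": {"rows": [[[0,-0.1,0],0],[[0,-0.2,0],0],[[0,-0.25,0],0],[[0,-0.25,0],0],[[0,-0.25,0],0]]}}

```text
time: 21.82
tcp_pos: [0.631, -0.246, 0.2098]
eef_rot: [-0.562, 0.42, -0.421, 0.575]
force: [-0.0, -0.7, -0.6]
width: 1.0
```

```bash
python3 -c "
from h import *
s=robot.sense();print(s['tcp_pos'],s['force'],s['width'],yaw(s['eef_rot']))
rel((.56,.03,.2),96.3);rel((.447,.309,.12),96.3)"
```

```text
[ 0.63104463 -0.24596272  0.20976805] [-0.01968999 -0.72630514 -0.6473024 ] 1.0004468443097156 -72.90466730712376
[0.56 0.03 0.2 ] -> [-0.7114, 0.0319, 0.0325] turn 0.06
[0.447 0.309 0.12 ] -> [-1.4591, 0.2382, -0.0357] turn 0.06
```

>>> {"fn": "apply_moves", "kwargs": {"rows": [[[-0.71,0.02,0.032],0],[[-0.71,0.02,0.032],0],[[-0.71,0.02,0.032],0.03],[[-0.71,0.02,0.032],0.06],[[-0.71,0.02,0.032],0.06]]}}

```text
time: 22.45
tcp_pos: [0.5579, 0.0323, 0.2025]
eef_rot: [-0.521, 0.473, -0.47, 0.533]
force: [0.4, 0.2, 0.0]
width: 0.996
```

Run:
```python
from h import *
s=robot.sense();print(s['tcp_pos'],s['force'],s['width'],yaw(s['eef_rot']))
rel((.447,.309,.12),96.3)
p=vision.camera_params("top");im=vision.read_camera("top")
a=cv2.resize(im[180:240,335:400,::-1],None,fx=6,fy=6,interpolation=cv2.INTER_CUBIC)
ps=vision.camera_params("side");b=vision.read_camera("side")
b=cv2.resize(b[110:200,230:310,::-1],None,fx=4,fy=4,interpolation=cv2.INTER_CUBIC)
c=np.zeros((360,715,3),np.uint8);c[:a.shape[0],:a.shape[1]]=a;c[:b.shape[0],395:395+b.shape[1]]=b;cv2.imwrite("pics/s2.png",c)
```

```text
[0.55785568 0.03225948 0.20253169] [0.36137321 0.20102787 0.00351189] 0.9962931251526989 -83.58978617793379
[0.447 0.309 0.12 ] -> [-0.7155, 0.2143, -0.2003] turn 0.0006
```

View pics/s2.png

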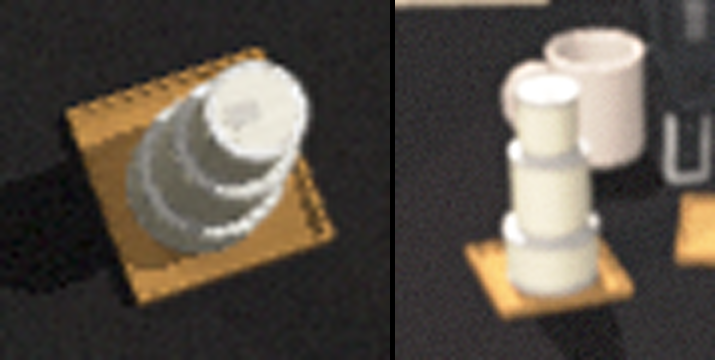

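The stack is upright and aligned in both views (axis at about column 550 in the side crop). Now the large carton.

>>> {"fn": "apply_moves", "kwargs": {"rows": [[[-0.7155,0.12,-0.2],0],[[-0.7155,0.15,-0.2],0],[[-0.7155,0.17,-0.2],0],[[-0.7155,0.2,-0.2],0],[[-0.7155,0.214,-0.2],0]]}}

```text
time: 23.18
tcp_pos: [0.4466, 0.3079, 0.12]
eef_rot: [-0.522, 0.472, -0.469, 0.533]
force: [0.2, 0.4, -0.6]
width: 1.0
```

Run:
```python
from h import *
s=robot.sense();print(s['tcp_pos'],s['force'],s['width'],yaw(s['eef_rot']),R.from_quat(s['eef_rot']).as_matrix()[:,1])
p=vision.camera_params("top")
print("small",project(p,(257.5/6-.5+335,110.5/6-.5+180),.148))
rel((.447,.309,.06),96.2);rel((.447,.309,-.001),96.2)
```

```text
[0.44661273 0.30789111 0.12000792] [ 0.16422106  0.44406495 -0.57099354] 0.9997355910981948 -83.45321482309336 [ 0.00802259  0.01476773 -0.99985877]
small [ 0.63226047 -0.24470488  0.148     ]
[0.447 0.309 0.06 ] -> [-0.0006, 0.15, -0.0002] turn 0.0019
[ 0.447  0.309 -0.001] -> [0.0015, 0.3025, -0.0016] turn 0.0019
```

>>> {"fn": "apply_moves", "kwargs": {"rows": [[[0,0.1,0],0.002],[[0,0.18,0],0.002],[[0.001,0.26,-0.001],0.002],[[0.001,0.299,-0.002],0.002],[[0.001,0.299,-0.002],0.002]], "hand": 0.12, "grip_force": 30}}

```text
time: 23.8
tcp_pos: [0.4459, 0.308, -0.0015]
eef_rot: [-0.522, 0.474, -0.471, 0.53]
force: [0.4, 0.8, -0.3]
width: 0.878
```

>>> {"fn": "apply_moves", "kwargs": {"rows": [[[0,0,0],0],[[0,0,0],0]], "hand": 0.28}}

```text
time: 24.05
tcp_pos: [0.4471, 0.3085, 0.0001]
eef_rot: [-0.521, 0.474, -0.471, 0.531]
force: [1.4, 0.7, 1.0]
width: 0.723
```

>>> {"fn": "apply_moves", "kwargs": {"rows": [[[0,0,0],0],[[0,0,0],0]], "hand": 0.36}}

```text
time: 24.3
tcp_pos: [0.4471, 0.3085, 0.0003]
eef_rot: [-0.52, 0.474, -0.471, 0.532]
force: [0.5, -0.3, -0.1]
width: 0.713
```

>>> {"fn": "apply_moves", "kwargs": {"rows": [[[0,0,0],0],[[0,0,0],0]], "hand": 1, "grip_force": 60}}

```text
time: 24.55
tcp_pos: [0.4473, 0.3086, 0.0006]
eef_rot: [-0.52, 0.474, -0.471, 0.532]
force: [0.2, -0.0, 1.3]
width: 0.71
```

>>> {"fn": "apply_moves", "kwargs": {"rows": [[[0,-0.03,0],0],[[0,-0.08,0],0],[[0,-0.15,0],0],[[0,-0.25,0],0],[[0,-0.25,0],0]]}}

```text
time: 25.18
tcp_pos: [0.449, 0.3086, 0.1052]
eef_rot: [-0.517, 0.473, -0.472, 0.535]
force: [-0.5, -0.0, -3.0]
width: 0.706
```

```bash
python3 -c "
from h import *
s=robot.sense();print(s['tcp_pos'],s['force'],s['width'],yaw(s['eef_rot']))
rel((.455,.02,.105),84.6);rel((.462,-.3015,.1),84.6)"
```

```text
[0.44899181 0.30855678 0.10519724] [-0.5303727  -0.04071914 -2.96988681] 0.7055925948852805 -83.84677696870145
[0.455 0.02  0.105] -> [0.7188, -0.0128, -0.0622] turn 0.0642
[ 0.462 -0.302  0.1  ] -> [1.5198, -0.015, -0.1309] turn 0.0642
```

>>> {"fn": "apply_moves", "kwargs": {"rows": [[[0.72,-0.012,-0.062],0],[[0.72,-0.012,-0.062],0.02],[[0.72,-0.012,-0.062],0.04],[[0.72,-0.012,-0.062],0.064],[[0.72,-0.012,-0.062],0.064]]}}

```text
time: 25.8
tcp_pos: [0.4538, 0.017, 0.1032]
eef_rot: [-0.467, 0.525, -0.522, 0.483]
force: [0.6, -0.0, -1.8]
width: 0.707
```

```bash
python3 -c "
from h import *
s=robot.sense();print(s['tcp_pos'],s['force'],s['width'],yaw(s['eef_rot']))
rel((.462,-.3015,.1),84.6)"
```

```text
[0.45375934 0.0169951  0.10317287] [ 0.57541678 -0.02625726 -1.75382619] 0.7066092108175502 -95.52958586193041
[ 0.462 -0.302  0.1  ] -> [0.7906, -0.0064, 0.0973] turn -0.0007
```

>>> {"fn": "apply_moves", "kwargs": {"rows": [[[0.79,-0.006,0.097],0],[[0.79,-0.006,0.097],0],[[0.79,-0.006,0.097],0],[[0.79,-0.006,0.097],0],[[0.79,-0.006,0.097],0]]}}

```text
time: 26.42
tcp_pos: [0.4607, -0.2942, 0.0982]
eef_rot: [-0.467, 0.526, -0.521, 0.483]
force: [1.5, 0.7, -2.6]
width: 0.708
```

>>> {"fn": "apply_moves", "kwargs": {"rows": [[[0,0,0],0]]}}

```text
time: 26.55
tcp_pos: [0.4593, -0.2979, 0.0962]
eef_rot: [-0.466, 0.528, -0.522, 0.481]
force: [-0.4, 0.2, -2.9]
width: 0.707
```

```bash
python3 -c "
from h import *
s=robot.sense();print(s['tcp_pos'],s['force'],s['width'],yaw(s['eef_rot']))
rel((.462,-.3015,.05),84.6);rel((.462,-.3015,.012),84.6)"
```

```text
[ 0.45925724 -0.29792753  0.09617201] [-0.43898934  0.20881282 -2.89251073] 0.7069053297044721 -95.88291794592178
[ 0.462 -0.302  0.05 ] -> [0.0107, 0.1153, 0.0069] turn -0.0027
[ 0.462 -0.302  0.012] -> [0.0127, 0.2103, 0.0062] turn -0.0027
```

>>> {"fn": "apply_moves", "kwargs": {"rows": [[[0.011,0.06,0.0072],-0.003],[[0.011,0.115,0.0069],-0.003],[[0.012,0.18,0.0065],-0.003],[[0.0125,0.21,0.0062],-0.003],[[0.0125,0.21,0.0062],-0.003]]}}

```text
time: 27.18
tcp_pos: [0.461, -0.2999, 0.0105]
eef_rot: [-0.469, 0.527, -0.518, 0.484]
force: [-0.1, 0.9, -1.7]
width: 0.708
```

```bash
python3 -c "
from h import *
s=robot.sense();print(s['tcp_pos'],s['force'],s['width'],yaw(s['eef_rot']))
rel((.462,-.3015,.0037),84.6)"
```

```text
[ 0.46104087 -0.29991334  0.01054931] [-0.0903421   0.87281177 -1.68927444] 0.7075024846004133 -95.3090435569271
[ 0.462 -0.302  0.004] -> [0.0041, 0.017, 0.0027] turn 0.0005
```

>>> {"fn": "apply_moves", "kwargs": {"rows": [[[0.004,0.01,0.0027],0],[[0.004,0.017,0.0027],0],[[0.004,0.017,0.0027],0]]}}

```text
time: 27.55
tcp_pos: [0.4623, -0.3017, 0.0041]
eef_rot: [-0.469, 0.527, -0.518, 0.484]
force: [-0.0, -0.2, -2.4]
width: 0.708
```

>>> {"fn": "apply_moves", "kwargs": {"rows": [[[0,0,0],0],[[0,0,0],0],[[0,0,0],0]], "hand": 0}}

```text
time: 27.92
tcp_pos: [0.4626, -0.3019, 0.0047]
eef_rot: [-0.469, 0.526, -0.519, 0.484]
force: [0.3, 0.3, 0.3]
width: 0.997
```

>>> {"fn": "apply_moves", "kwargs": {"rows": [[[0,-0.1,0],0],[[0,-0.2,0],0],[[0,-0.28,0],0],[[0,-0.28,0],0],[[0,-0.28,0],0]]}}

```text
time: 28.55
tcp_pos: [0.4612, -0.304, 0.1156]
eef_rot: [-0.469, 0.527, -0.518, 0.484]
force: [0.6, 1.0, -0.3]
width: 1.001
```

```bash
python3 -c "
from h import *
s=robot.sense();print(s['tcp_pos'],s['force'],s['width'],yaw(s['eef_rot']))
rel((.446,-.1165,.1),102.9)"
```

```text
[ 0.46123604 -0.30401359  0.11563868] [ 0.6244506   1.02144979 -0.25062914] 1.0008620275401034 -95.31420704340998
[ 0.446 -0.116  0.1  ] -> [-0.4622, 0.0496, -0.0816] turn -0.1012
```

>>> {"fn": "apply_moves", "kwargs": {"rows": [[[-0.462,0.03,-0.082],-0.03],[[-0.462,0.03,-0.082],-0.06],[[-0.462,0.04,-0.082],-0.101],[[-0.462,0.04,-0.082],-0.101],[[-0.462,0.04,-0.082],-0.101]]}}

```text
time: 29.18
tcp_pos: [0.4452, -0.1165, 0.1026]
eef_rot: [-0.545, 0.444, -0.437, 0.56]
force: [-0.1, 0.1, -0.8]
width: 1.001
```

Run:
```python
from h import *
s=robot.sense();print(s['tcp_pos'],s['force'],s['width'],yaw(s['eef_rot']))
rel((.446,-.1165,.06),103);rel((.446,-.1165,-.002),103)
topview("pics/t2.png")
```

```text
[ 0.44519215 -0.11651888  0.1025751 ] [-0.07600777  0.05095048 -0.75225045] 1.000858509296353 -77.11616043802815
[ 0.446 -0.116  0.06 ] -> [0.0027, 0.1064, 0.0009] turn -0.0006
[ 0.446 -0.116 -0.002] -> [0.006, 0.2614, -0.0006] turn -0.0006
```

View pics/t2.png

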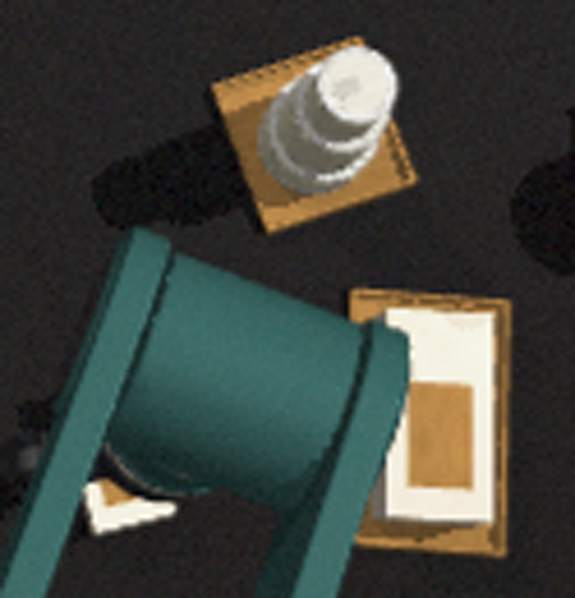

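The large carton lies in the tray, with top corners at about (387,309), (495,311), (490,521) and (385,517). Next is the small carton.

Run:
```python
from h import *
p=vision.camera_params("top")
P=np.array([project(p,((u+.5)/4.6-.5+300,(v+.5)/4.6-.5+180),.043)[:2] for u,v in((387,309),(495,311),(490,521),(385,517))])
e=P[3]-P[0]+P[2]-P[1];w=P[1]-P[0]+P[2]-P[3]
print(P.mean(0),np.linalg.norm(e)/2,np.linalg.norm(w)/2,np.degrees(np.arctan2(e[1],e[0])),np.degrees(np.arctan2(w[1],w[0])))
```

```text
[ 0.46281587 -0.30077504] 0.11956244323893485 0.060956079062324746 174.79998394366294 -92.9188273657609
```

>>> {"fn": "apply_moves", "kwargs": {"rows": [[[0.003,0.06,0.001],0],[[0.003,0.13,0],0],[[0.004,0.2,0],0],[[0.006,0.246,-0.001],0],[[0.006,0.246,-0.001],0]], "hand": 0.25, "grip_force": 25}}

```text
time: 29.85
tcp_pos: [0.4447, -0.1183, 0.0026]
eef_rot: [-0.545, 0.447, -0.437, 0.559]
force: [0.3, 0.1, -0.3]
width: 0.748
```

>>> {"fn": "apply_moves", "kwargs": {"rows": [[[0,0,0],0],[[0,0,0],0]], "hand": 0.42}}

```text
time: 30.1
tcp_pos: [0.4455, -0.1192, 0.0036]
eef_rot: [-0.545, 0.446, -0.438, 0.559]
force: [0.2, 0.2, 0.7]
width: 0.583
```

>>> {"fn": "apply_moves", "kwargs": {"rows": [[[0,0,0],0],[[0,0,0],0]], "hand": 0.55}}

```text
time: 30.35
tcp_pos: [0.4458, -0.1193, 0.0039]
eef_rot: [-0.545, 0.446, -0.438, 0.559]
force: [-0.2, 0.4, 0.4]
width: 0.545
```

>>> {"fn": "apply_moves", "kwargs": {"rows": [[[0,0,0],0],[[0,0,0],0]], "hand": 1, "grip_force": 40}}

```text
time: 30.6
tcp_pos: [0.4459, -0.1194, 0.0041]
eef_rot: [-0.545, 0.446, -0.438, 0.559]
force: [-0.4, -0.6, 1.3]
width: 0.538
```

>>> {"fn": "apply_moves", "kwargs": {"rows": [[[0,-0.03,0],0],[[0,-0.08,0],0],[[0,-0.15,0],0],[[0,-0.25,0],0],[[0,-0.25,0],0]]}}

```text
time: 31.22
tcp_pos: [0.4482, -0.1228, 0.1085]
eef_rot: [-0.544, 0.443, -0.441, 0.56]
force: [0.2, -0.6, -2.8]
width: 0.538
```

```bash
python3 -c "
from h import *
s=robot.sense();print(s['tcp_pos'],s['force'],s['width'],yaw(s['eef_rot']))
rel((.4617,-.301,.105),84.6)"
```

```text
[ 0.44816981 -0.12278981  0.10852255] [ 0.21756913 -0.60590935 -2.76170006] 0.538161477544009 -77.37991353995602
[ 0.462 -0.301  0.105] -> [0.4422, 0.0006, -0.0644] turn 0.1001
```

>>> {"fn": "apply_moves", "kwargs": {"rows": [[[0.442,0,-0.064],0.02],[[0.442,0,-0.064],0.06],[[0.442,0,-0.064],0.1],[[0.442,0,-0.064],0.1],[[0.442,0,-0.064],0.1]]}}

```text
time: 31.85
tcp_pos: [0.461, -0.3001, 0.1038]
eef_rot: [-0.468, 0.526, -0.52, 0.484]
force: [-0.2, 0.3, -1.0]
width: 0.546
```

>>> {"fn": "apply_moves", "kwargs": {"rows": [[[0,0,0],0]]}}

```text
time: 31.98
tcp_pos: [0.4608, -0.2987, 0.1033]
eef_rot: [-0.468, 0.526, -0.519, 0.484]
force: [-0.1, -0.1, -0.5]
width: 0.541
```

```bash
python3 -c "
from h import *
s=robot.sense();print(s['tcp_pos'],s['force'],s['width'],yaw(s['eef_rot']))
rel((.4617,-.301,.075),84.6);rel((.4617,-.301,.055),84.6)"
```

```text
[ 0.46083376 -0.29866703  0.10334983] [-0.10792766 -0.09596261 -0.52912183] 0.5408006523212623 -95.2915068099601
[ 0.462 -0.301  0.075] -> [0.0073, 0.0707, 0.0022] turn 0.0006
[ 0.462 -0.301  0.055] -> [0.0085, 0.1207, 0.0018] turn 0.0006
```

>>> {"fn": "apply_moves", "kwargs": {"rows": [[[0.007,0.04,0.0024],0],[[0.0073,0.07,0.0022],0],[[0.008,0.1,0.002],0],[[0.0085,0.12,0.0018],0],[[0.0085,0.12,0.0018],0]]}}

```text
time: 32.6
tcp_pos: [0.4612, -0.3006, 0.0542]
eef_rot: [-0.468, 0.527, -0.518, 0.484]
force: [0.3, -0.4, -1.1]
width: 0.54
```

```bash
python3 -c "
from h import *
s=robot.sense();print(s['tcp_pos'],s['force'],s['width'],yaw(s['eef_rot']))
rel((.4617,-.301,.0472),84.6)"
```

```text
[ 0.46115697 -0.30058094  0.05419359] [ 0.32424198 -0.41096956 -1.11113979] 0.5397982521793842 -95.29384466113196
[ 0.462 -0.301  0.047] -> [0.0014, 0.0175, 0.0013] turn 0.0006
```

>>> {"fn": "apply_moves", "kwargs": {"rows": [[[0.0014,0.01,0.0013],0],[[0.0014,0.0175,0.0013],0],[[0.0014,0.0175,0.0013],0]]}}

```text
time: 32.98
tcp_pos: [0.4618, -0.3011, 0.0473]
eef_rot: [-0.468, 0.527, -0.518, 0.484]
force: [-0.1, 0.3, -1.4]
width: 0.535
```

>>> {"fn": "apply_moves", "kwargs": {"rows": [[[0,0,0],0],[[0,0,0],0],[[0,0,0],0],[[0,0,0],0]], "hand": 0}}

```text
time: 33.48
tcp_pos: [0.4619, -0.3012, 0.0474]
eef_rot: [-0.468, 0.527, -0.518, 0.484]
force: [-0.2, 0.1, 0.3]
width: 1.0
```

>>> {"fn": "apply_moves", "kwargs": {"rows": [[[0,-0.1,0],0],[[0,-0.2,0],0],[[0,-0.3,0],0],[[0,-0.35,-0.15],0],[[0,-0.35,-0.3],0]]}}

```text
time: 34.1
tcp_pos: [0.341, -0.2943, 0.189]
eef_rot: [-0.469, 0.525, -0.52, 0.484]
force: [-1.3, -0.7, 0.1]
width: 0.995
```

>>> {"fn": "apply_moves", "kwargs": {"rows": [[[-0.2,0,-0.1],0],[[-0.4,0,-0.1],0],[[-0.6,0,-0.1],0],[[-0.6,0,-0.1],0],[[-0.6,0,-0.1],0]]}}

```text
time: 34.72
tcp_pos: [0.3229, -0.0481, 0.1942]
eef_rot: [-0.471, 0.522, -0.518, 0.487]
force: [0.5, -0.4, -0.2]
width: 0.999
```

```bash
python3 -c "
from h import *
s=robot.sense();print(s['time'],s['tcp_pos'],s['width'])
topview('pics/t3.png')
b=vision.read_camera('side')[:,:,::-1];cv2.imwrite('pics/side3.png',cv2.resize(b[90:230,220:400],None,fx=3.5,fy=3.5,interpolation=cv2.INTER_CUBIC))
"
```

```text
34.725 [ 0.32292225 -0.04812776  0.1942174 ] 0.999383263032253
```

View pics/t3.png

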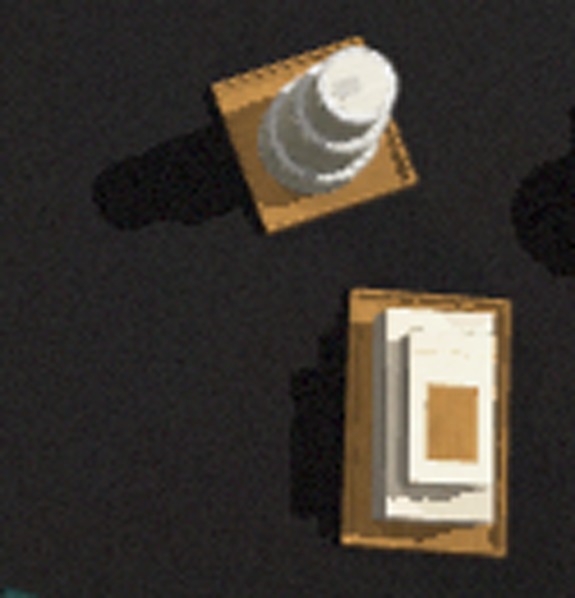

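View pics/side3.png

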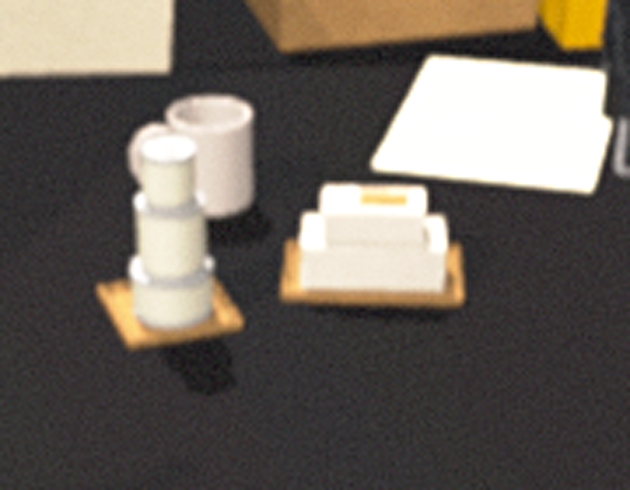

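Both stacks stand square and upright. I'll do a final numeric check and hand in.

Run:
```python
from h import *
from bench import close_job
p=vision.camera_params("top")
P=np.array([project(p,((u+.5)/4.6-.5+300,(v+.5)/4.6-.5+180),.073)[:2] for u,v in((409,332),(495,331),(489,487),(410,482))])
e=P[3]-P[0]+P[2]-P[1]
print("small carton",P.mean(0),np.degrees(np.arctan2(e[1],e[0])),np.linalg.norm(e)/2)
s=robot.sense();print(s["time"],s["force"]);print(close_job())
```

```text
small carton [ 0.46345308 -0.30025265] 174.7548640126005 0.08548731805342234
34.825 [-0.82111054  0.02560306  0.67192699]
the job is handed in; nothing more can be done
None
```

I stacked the three tins upright in the square tray, and laid the large carton in the long tray with the small carton on top. I handed the job in at 34.8 s with the gripper open and clear of everything. I sent no moves near the jar, bottle or mug, but I did not measure their final positions.

- **First grasp failed:** My first try at the wide tin gripped too high. The fingers ended up on its lid with about 42 N of upward force at the wrist, and the tin shifted a few millimetres. It stayed upright, and I re-aimed and gripped it lower. The 42 N was on the fingers and well under the 120 N wrist limit. The gripper-body pressure was not measured separately.
- **Tins:** The last top-camera measurements put each tin within about 1 mm of the one below, and the side view shows the stack upright. The wide tin, and so the whole stack, sits about 3–4 mm off the tray centre, towards the robot. An earlier wrist-camera check suggested it was centred, so the two disagree. I left it because moving a finished stack was riskier.
- **Cartons:** The two cartons are within about 1 mm of each other and about 2 mm of the tray centre. Both lie lengthways to within about 1°.

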